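Unload the slide cassette from the scanner's dock

TASK

Unload the slide scanner: lift the roof-shaped metal hood off the loading dock by its handle and hang it astride the horizontal bar of the steel rail, never putting it down on the worktop, and let go of it. Then squeeze the two side catches of the slide cassette together so that its hooks let go, lift the cassette straight up until its underside is at least 5 cm above the dock, and finish there, still holding it upright by the squeezed catches. Leave the other things on the bench alone.

Things in the scene. Friction and masses are not known exactly. Their poses are not given: they have to be found in the camera images.
- dock: Scanner's loading dock, fixed: white and grey housing 136 (x) x 120 (y) x 59 mm high; a black collar 70 x 74 mm round the pocket in its top rises to z = 65 mm. Origin on the worktop under the pocket's middle; x points from front panel to back. Pocket 58 x 63 mm, floor at z = 8 mm. It stands left or right on the bench, the rail on the other side, both turned up to 0.35 rad.
- hood: Roof-shaped hood of bent aluminium sheet, 80 mm long (x, the ridge), 84 mm wide (y), 0.14 kg, open at both ends and below. Origin at the middle of its underside. Skirts 48 mm high, then 30 degree slopes up to the ridge (inside z = 71 mm). At first it stands on the dock's housing, over the cassette, x along the dock's x, 45 mm deep round the catches: lift it straight up 55 mm or more.
- hood_handle (a point): Middle of the hood's black handle, a bar 64 mm long (x), 12 mm wide (y) and 10 mm high on two posts over the ridge; 91 mm above the hood's origin, 17 mm above the ridge's outside, axes as the hood's. Grip it across y, from above.
- hood_ridge (a point): Middle of the inside of the hood's ridge, 71 mm above the hood's origin; this line comes to rest over the bar.
- rail: Hanging rail, fixed: a bent steel tube of 14 mm diameter on a dark base 85 (x) x 205 (y) x 10 mm. Origin on the worktop under the middle; the bar runs along its y. Straight part of the bar 144 mm long, centre line 150 mm above the worktop, bends and upright legs at y = +-90 mm.
- rail_bar (a point): Middle of the rail's bar, on its centre line, axes as the rail's (y along the bar). When the hood hangs right, its x lies along the bar (either way round) and its inner ridge 8 mm above this line, the hood's origin about 63 mm below this line; it stays put when let go.
- cassette: Slide cassette in the dock's pocket, 0.2 kg: grey foot 56 (x) x 61 (y) mm, frame above 30 mm wide (y), ten glass slides on edge, their white ends on top (83 mm up). Origin mid underside, 8 mm above the dock's, axes as the dock's. Black catches on its left (+y) and right (-y), tops 96 mm up, 67 mm over the outside there: one finger outside each, from above. Unsqueezed, their hooks lock it down.
- catch_left (a joint): Left (+y) catch, a sprung lever hinged at the foot of the cassette. 0 = at rest, hook locked under the dock's lip; grows as its top is pressed inward; the hook is free by about 0.1 rad; stop at 0.14 rad. About 2 N at the pad starts it, 7 N takes it to the stop; it springs back when let go. With both at their stops the pads stand upright and measure about 41 mm over the outside.
- catch_right (a joint): Right (-y) catch, likewise; 0 = at rest and locked, free by about 0.1 rad, stop at 0.14 rad.
- catch_left_pad (a point): On the outside of the left catch's ribbed finger pad (24 mm wide along x, 32 mm high), 82 mm above the cassette's origin, 31 mm to its +y at rest. Tops of the pads are 14 mm higher, the dock's collar 25 mm lower.
- catch_right_pad (a point): The same on the right catch, 31 mm to the cassette's -y at rest.
- timer: Bystander: grey wedge-shaped bench timer 71 x 77 x 50 mm, origin under its middle.
- petri: Bystander: clear petri dish, 60 mm across, 12 mm high, origin under its middle.
- vial_a: Bystander: amber vial, 23 mm across, 73 mm high, upright, origin under its middle.
- vial_b: Bystander: another such amber vial.
- tweezers: Bystander: steel tweezers, 110 mm long, lying, origin under the middle.
- small_beaker: Bystander: small clear beaker, 59 mm across, 64 mm high, origin under its middle.
- pen: Bystander: marker pen, 135 mm long, lying, origin under the middle.
- jar: Bystander: white reagent jar, 44 mm across, 94 mm high, upright, origin under its middle.

How it is judged:
By the outcome, as a careful person would: the job done as asked, in the order asked, and still so for the second after the job is handed in, while the arm keeps its last pose, push and grip.
It also fails if it takes over 64 s, if anything falls off the work surface, if the arm or the gripper's body presses on something with over 40 N, if the wrist force passes 120 N, or if a joint passes its speed limit or range.

ROBOT

A 7-joint arm with a two-finger parallel gripper is mounted at the origin on a cart in front of the work surface, level with it; the furniture and walls round the work are solid. World frame = base frame: x ahead of the robot, y to its left, z up, the work surface at z = 0. Lengths are in m, angles in rad, forces in N, time in s.
With the tool pointing down it reaches from about 0.4 to 0.9 m from the base axis. Payload 5.6 kg.
Tool frame: the origin (TCP) lies at the very end of the fingers, on their centre line; the grasp point (between the pads) lies 19 mm behind it; x points along the fingers, z is the direction in which the jaws open and shut, and the axes are right-handed (so a half turn about x gives the same grasp; the last joint's range is limited). The gripper opens to 92 mm and grips with 3 to 60 N. Pads are 20 mm wide; open, the fingers measure 128 mm over their backs; the gripper's body (75 mm by 189 mm) begins 69 mm behind the grasp point.
Start: joints at [1.239, 0.468, -0.012, 1.603, 0.006, 1.071, -0.056], TCP at [0.185, -0.623, 0.215] pointing down, gripper open.
Joint ranges: [-2.53, 2.53], [-0.31, 2.02], [-1.57, 1.55], [0.28, 2.44], [-1.29, 4.43], [0.15, 1.84], [-2.92, 2.92]. Speed limits (rad/s): [2.57, 2.57, 3.14, 3.14, 3.14, 3.14, 3.14].

INTERFACE

Orientations are given as a unit quaternion [x, y, z, w].
In Python, from cell import * gives the robot as it stands. The module is installed in compiled form; this text tells all that it offers.
- The arm moves only by the tool drive_tool, never from a script. Its argument "moves" is a list of rows, each a list of 3 entries, a list of its own where there are three numbers: the closure, from 0 (fully open) to 1 (shut), then the shift along the world's x, y, z in m, then the turn about the world's z in rad. A call has 1 to 5 rows; each row shifts and turns the pose as measured when the row begins; what a row does not reach is not made up. A row lasts 1/12 s, in which the tool goes at most 41.7 mm and 7.16 degrees, less where a joint would pass 70% of its speed; a pose out of reach is approached as far as the arm can. A call is refused whole if a number of a shift passes 0.0417 or a number of a turn 0.125, either way. A call with a gripper value outside its range is refused whole. The fingers move at their own pace and stop on an object; the grip force is fixed at half the most. Time passes only in rows, so rows that do not move let the fingers close. It gives the time, the measured TCP pose, the force and the opening at its end, in the units of the state.
- sense(): the state, without advancing time (a new reading comes with each control period).
- grab_frame(name): name is "scene" or "top"; returns a dict with "pixels" (420x560x3 uint8, red, green, blue), "fx", "fy", "cx", "cy" (pixels), "position" and "orientation" of the camera in the world. Camera axes: x right, y up, looking along -z (the intrinsics and any distortion apply to the point x, -y, -z); pixel columns grow to the right and rows downward; lengths in m; the calibration is good to about 2 mm. A picture is of the moment at which its call begins. There is no depth.
- finish_job(): hands the job in, once; it reports no verdict.
The state is a dict: "time_s": time; "qpos": joint angles; "qd": joint speeds; "effort": joint torques, N m; "tool_pos": TCP position; "eef_rot": TCP orientation; "wrist_force": force on the tool from outside, world axes, zero at the start; "moment": the same for the moment, N m; "grip_width": finger opening in m.
Only numpy, scipy, OpenCV 4.12 (cv2) and the standard library are available. Lean on these libraries where they do the work, as an engineer would, in place of code of your own. Each camera call takes 0.05 s, during which the arm holds its last target. There are 200 camera calls.

## Working session

There is one attempt and no reset: what is moved stays moved. The work goes in short steps, Python scripts to look and compute and a tool call to move; the robot and the scene stay as the last step left them, time stands still between calls to the robot, and variables do not carry over. Pictures are saved under pics/ and viewed, about 8 in all and at most 12, crops included, and the job is handed in when it is done.

Besides the shell and the picture viewer there is one more tool, called after ">>>" as a command line: name --argument value ..., lists and objects as JSON in quotes. drive_tool: Moves the arm, as the interface text tells. Its arguments: {"type":"object","properties":{"moves":{"type":"array"}},"required":["moves"]}

```bash
mkdir -p pics; cat > h.py <<'E'
from cell import *
import numpy as np, cv2
from scipy.spatial.transform import Rotation as R
def snap(n,f):
    g=grab_frame(n); cv2.imwrite('pics/'+f+'.png',g['pixels'][:,:,::-1]); np.save('pics/'+f+'.npy',g,allow_pickle=True); return g
def load(f): return np.load('pics/'+f+'.npy',allow_pickle=True).item()
def ray(g,u,v):
    p=np.array([(u-g['cx'])/g['fx'],-(v-g['cy'])/g['fy'],-1.]); d=R.from_quat(g['orientation']).apply(p); return np.array(g['position']),d/np.linalg.norm(d)
def onz(g,u,v,z):
    o,d=ray(g,u,v); return o+d*(z-o[2])/d[2]
def tri(g1,p1,g2,p2):
    o1,d1=ray(g1,*p1);o2,d2=ray(g2,*p2)
    t=np.linalg.lstsq(np.c_[d1,-d2],o2-o1,rcond=None)[0]; a=o1+d1*t[0];b=o2+d2*t[1]; return (a+b)/2,np.linalg.norm(a-b)
def proj(g,P):
    p=R.from_quat(g['orientation']).inv().apply(np.array(P)-g['position']); return np.array([g['cx']+g['fx']*p[0]/-p[2],g['cy']-g['fy']*p[1]/-p[2]])
E
python3 - <<'E'
from h import *
for n in('scene','top'):
    g=snap(n,n+'0'); print({k:v for k,v in g.items() if k!='pixels'})
print(sense())
E
```

```text
{'fx': 460.41417282695187, 'fy': 460.41417282695187, 'cx': 275.8317154972878, 'cy': 206.9072421536685, 'position': array([-0.15578824,  0.65998418,  0.69016337]), 'orientation': array([-0.17465559,  0.44776955,  0.81489855, -0.32394168])}
{'fx': 514.4383869952367, 'fy': 514.4383869952367, 'cx': 270.00618762684337, 'cy': 202.76697071904118, 'position': array([ 0.35632123, -0.02065354,  1.3593391 ]), 'orientation': array([-0.04898858,  0.02997605,  0.71187163, -0.69995739])}
{'time_s': 0.1, 'qpos': array([ 1.23896945,  0.46826077, -0.0116222 ,  1.60350941,  0.0060339 ,
        1.07141938, -0.05628627]), 'qd': array([-0.00015998, -0.00265408,  0.0011023 , -0.00247864,  0.00171514,
        0.00108472, -0.00227029]), 'effort': array([ 7.67586644e-04, -5.21643984e+01, -1.27284805e-02, -2.44365406e+01,
       -5.68357750e-02,  1.40836221e-02,  7.83470841e-05]), 'tool_pos': array([ 0.18492777, -0.62259705,  0.21376318]), 'eef_rot': array([ 0.42313497,  0.56721717, -0.42255305,  0.56627767]), 'wrist_force': array([-0.86831861,  0.73119549, -0.59037695]), 'moment': array([0.01832318, 0.02165245, 0.01105527]), 'grip_width': 0.09193881939497363}
```

View pics/scene0.png

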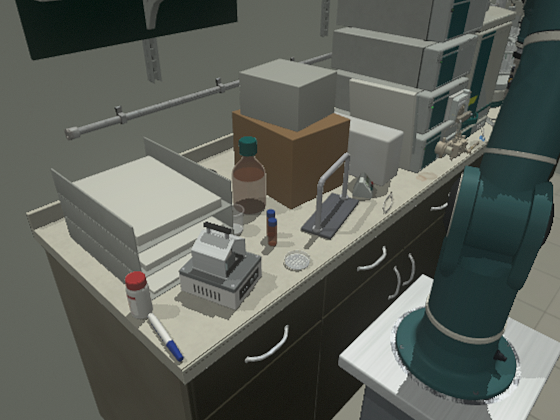

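View pics/top0.png

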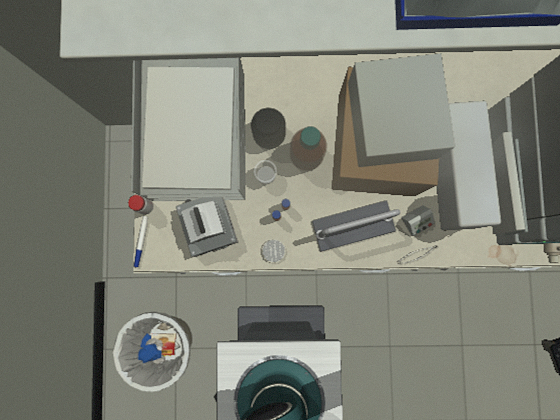

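The scene view shows the hood with its handle at about (217,230), the dock at (222,280) and the rail bar from (320,190) to (348,157). In the top view the handle is at about (198,221) and the rail bar runs from (318,232) to (398,212). I'll zoom in on those.

```bash
python3 - <<'E'
from h import *
s,t=load('scene0'),load('top0')
def crop(g,x,y,w,h): return cv2.resize(g['pixels'][y:y+h,x:x+w,::-1],(400,300),interpolation=cv2.INTER_CUBIC)
a=np.vstack([np.hstack([crop(s,172,210,100,75),crop(t,160,190,80,60)]),np.hstack([crop(s,290,145,120,90),crop(t,300,185,120,90)])])
cv2.imwrite('pics/z0.png',a)
# handle masks: dark
for g,(x0,x1,y0,y1) in((s,(195,240,215,243)),(t,(180,215,198,246))):
    gr=g['pixels'].max(2)[y0:y1,x0:x1]; m=(gr<60).astype(np.uint8)
    n,l,st,c=cv2.connectedComponentsWithStats(m)
    for i in range(1,n):
        if st[i,4]>10:
            p=np.argwhere(l==i)[:,::-1].astype(np.float32); print(st[i,4],c[i]+[x0,y0],[(a+[x0,y0]).round(1).tolist() for a in cv2.boxPoints(cv2.minAreaRect(p))])
E
```

```text
141 [217.09219858 227.58156028] [[203.0, 226.2], [204.5, 221.2], [230.9, 229.0], [229.4, 234.0]]
63 [200.49206349 224.34920635] [[195.4, 212.6], [199.4, 211.6], [204.5, 231.9], [200.5, 232.9]]
26 [204.96153846 237.92307692] [[195.7, 240.1], [213.7, 234.1], [214.2, 235.6], [196.2, 241.6]]
```

View pics/z0.png

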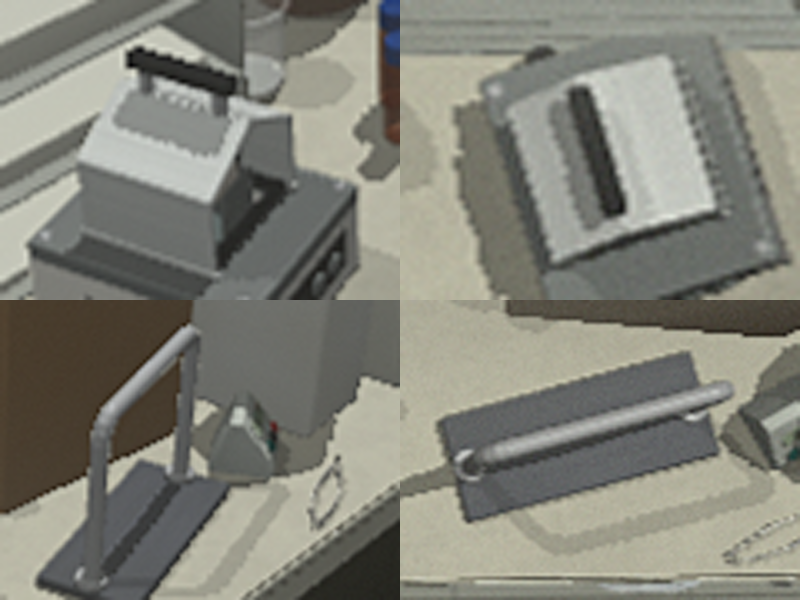

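The crops show the handle ends at scene (203.7,224.5) and (231,231), and top (195.6,207.6) and (203,233). The bar bends are at scene (321.5,179.5) and (348,154), and top (322.5,233) and (399,211.4). Next I triangulate these.

```bash
python3 - <<'E'
from h import *
np.set_printoptions(precision=4,suppress=True)
s,t=load('scene0'),load('top0')
T=lambda a,b: tri(s,a,t,b)
print('hmid',T((217.1,227.6),(199.3,220.5)))
e=[T((203.7,224.5),(195.6,207.6)),T((231,231),(203,233))];print('ends',e,np.linalg.norm(e[0][0]-e[1][0]))
print('swap',T((203.7,224.5),(203,233)),T((231,231),(195.6,207.6)))
b=[T((321.5,179.5),(322.5,233)),T((348,154),(399,211.4))];print('bar',b,np.linalg.norm(b[0][0]-b[1][0]))
h=[onz(t,*p,.150) for p in((195.6,207.6),(203,233))]; d=h[0]-h[1];print('h@.150',h,np.arctan2(d[1],d[0]),np.linalg.norm(d))
r=[onz(t,*p,.150) for p in((322.5,233),(399,211.4))];d=r[0]-r[1];print('bar@.15',r,np.mean(r,0),np.arctan2(d[1],d[0]),np.linalg.norm(d))
off=np.array([300,185]);q=[onz(t,*(np.array(p)/3.3333+off),.01) for p in((40,118),(290,52),(317,152),(70,222))]
print('base',np.mean(q,0),[np.arctan2(*(q[i]-q[j])[1::-1]) for i,j in((0,1),(3,2))],[np.linalg.norm(q[i]-q[j]) for i,j in((0,1),(3,2),(0,3),(1,2))])
# dock top mask corners
off=np.array([160,190]);
print('dock back corners',[onz(t,*(np.array(p)/5+off),.059) for p in((85,88),(318,35),(390,260))])
st=sense();print(R.from_quat(st['eef_rot']).as_matrix())
E
```

```text
hmid (array([0.4539, 0.1796, 0.1496]), np.float64(0.0017966332023375924))
ends [(array([0.4851, 0.189 , 0.147 ]), np.float64(0.0021363135515485112)), (array([0.4235, 0.17  , 0.1512]), np.float64(0.00022810500623886388))] 0.06462771821911288
swap (array([0.4413, 0.1887, 0.1651]), np.float64(0.05540544577310907)) (array([0.4645, 0.1708, 0.1373]), np.float64(0.05552074960130776))
bar [(array([ 0.4173, -0.1112,  0.1587]), np.float64(0.0023957221789309966)), (array([ 0.4672, -0.2924,  0.1448]), np.float64(0.0008249949577822369))] 0.1884248877589857
h@.150 [array([0.484 , 0.1877, 0.15  ]), array([0.4235, 0.1701, 0.15  ])] 0.28256075080791104 0.06307236427074096
bar@.15 [array([ 0.4187, -0.1111,  0.15  ]), array([ 0.4664, -0.2914,  0.15  ])] [ 0.4425 -0.2013  0.15  ] 1.829014930140162 0.18650442121616037
base [ 0.4436 -0.2037  0.01  ] [np.float64(1.812035548477468), np.float64(1.8298605671925987)] [np.float64(0.20363640333619568), np.float64(0.2008267109235801), np.float64(0.0846263290238635), np.float64(0.08105372822034501)]
dock back corners [array([0.4945, 0.2511, 0.059 ]), array([0.5196, 0.1316, 0.059 ]), array([0.4043, 0.0957, 0.059 ])]
[[-0.0006  0.9586  0.2848]
 [ 0.0015  0.2848 -0.9586]
 [-1.     -0.0001 -0.0016]]
```

>>> drive_tool --moves '[[0,[0.0145,0.032,0.01],0],[0,[0.0145,0.032,0.01],0],[0,[0.0145,0.032,0.01],0],[0,[0.0145,0.032,0.01],0],[0,[0.0145,0.032,0.01],0]]'

```text
time_s: 0.52
tool_pos: [0.2511, -0.4602, 0.2578]
eef_rot: [0.427, 0.568, -0.426, 0.559]
wrist_force: [1.1, 0.3, 0.9]
grip_width: 0.092
```

>>> drive_tool --moves '[[0,[0.0145,0.032,0.01],0],[0,[0.0145,0.032,0.01],0],[0,[0.0145,0.032,0.01],0],[0,[0.0145,0.032,0.01],0],[0,[0.0145,0.032,0.01],0]]'

```text
time_s: 0.93
tool_pos: [0.3243, -0.2906, 0.3084]
eef_rot: [0.428, 0.569, -0.427, 0.558]
wrist_force: [1.6, -0.9, 0.3]
grip_width: 0.0918
```

```bash
python3 - <<'E'
from h import *
s,t=load('scene0'),load('top0')
print('tray corner',tri(s,(233,208),t,(244,197)))
E
```

```text
tray corner (array([0.51402782, 0.0777416 , 0.12254369]), np.float64(0.009274837750647566))
```

>>> drive_tool --moves '[[0,[0.01,0.036,-0.003],0],[0,[0.01,0.036,-0.003],0],[0,[0.01,0.036,-0.003],0],[0,[0.01,0.036,-0.003],0],[0,[0.01,0.036,-0.003],0]]'

```text
time_s: 1.35
tool_pos: [0.3764, -0.1024, 0.2958]
eef_rot: [0.428, 0.566, -0.427, 0.56]
wrist_force: [1.1, -0.9, -0.6]
grip_width: 0.0924
```

>>> drive_tool --moves '[[0,[0.01,0.036,-0.003],0],[0,[0.01,0.036,-0.003],0],[0,[0.01,0.036,-0.003],0],[0,[0.01,0.036,-0.003],0],[0,[0.01,0.036,-0.003],0]]'

```text
time_s: 1.77
tool_pos: [0.4254, 0.0866, 0.2805]
eef_rot: [0.428, 0.565, -0.428, 0.561]
wrist_force: [1.3, -0.3, 0.8]
grip_width: 0.0918
```

>>> drive_tool --moves '[[0,[0.01,0.036,-0.003],0],[0,[0.01,0.036,-0.003],0],[0,[0.01,0.036,-0.003],0],[0,[0,0,0],0]]'

```text
time_s: 2.1
tool_pos: [0.4548, 0.2068, 0.2704]
eef_rot: [0.427, 0.567, -0.425, 0.562]
wrist_force: [-0.5, -0.8, 1.2]
grip_width: 0.0921
```

```bash
python3 - <<'E'
from h import *
s=sense();print(s['tool_pos'],s['qpos'],R.from_quat(s['eef_rot']).as_matrix().round(4))
E
```

```text
[0.45476982 0.20680302 0.27040161] [ 0.19143492  0.24895666 -0.78433578  1.85995757  0.18693403  1.11070967
 -1.95359835] [[-0.0042  0.9615  0.2747]
 [ 0.0063  0.2747 -0.9615]
 [-1.     -0.0023 -0.0073]]
```

>>> drive_tool --moves '[[0,[-0.001,-0.028,-0.02],0],[0,[0,0,-0.03],0],[0,[0,0,-0.03],0],[0,[0,0,-0.025],0],[0,[0,0,0],0]]'

```text
time_s: 2.52
tool_pos: [0.453, 0.1805, 0.1617]
eef_rot: [0.425, 0.569, -0.422, 0.563]
wrist_force: [-0.1, -0.1, -0.6]
grip_width: 0.0918
```

```bash
python3 - <<'E'
from h import *
s,t=snap('scene','s1'),snap('top','t1')
def crop(g,x,y,w,h): return cv2.resize(g['pixels'][y:y+h,x:x+w,::-1],(400,300),interpolation=cv2.INTER_CUBIC)
cv2.imwrite('pics/z1.png',np.hstack([crop(s,160,180,120,90),crop(t,150,175,100,75)]))
print(sense()['tool_pos'])
E
```

```text
[0.45541019 0.18206465 0.16544888]
```

View pics/z1.png

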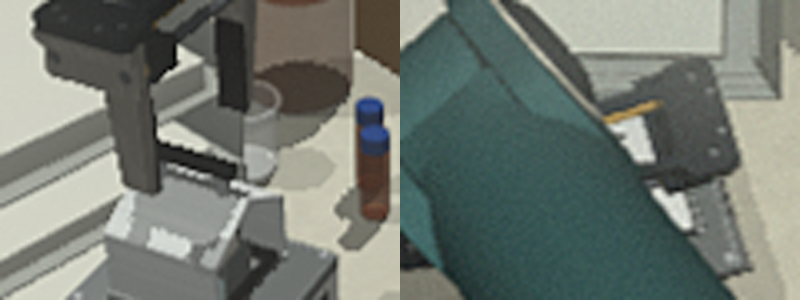

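The handle lies between the open fingers in the scene crop, with the left finger outside the hood's +y slope. I descend and close.

>>> drive_tool --moves '[[0,[-0.001,-0.002,-0.014],0],[0,[0,0,-0.013],0],[0,[0,0,0],0]]'

```text
time_s: 2.87
tool_pos: [0.458, 0.1812, 0.1426]
eef_rot: [0.43, 0.566, -0.418, 0.567]
wrist_force: [-0.4, -1.2, -0.0]
grip_width: 0.0917
```

>>> drive_tool --moves '[[1,[0,0,0],0],[1,[0,0,0],0],[1,[0,0,0],0],[1,[0,0,0],0],[1,[0,0,0],0]]'

```text
time_s: 3.28
tool_pos: [0.4607, 0.1826, 0.1469]
eef_rot: [0.431, 0.564, -0.416, 0.568]
wrist_force: [0.7, 0.2, 0.8]
grip_width: 0.061
```

>>> drive_tool --moves '[[0.5,[-0.006,-0.002,-0.01],0],[0.5,[-0.001,0,-0.001],0]]'

```text
time_s: 3.45
tool_pos: [0.4546, 0.1809, 0.1369]
eef_rot: [0.432, 0.563, -0.415, 0.569]
wrist_force: [-0.1, -0.1, -0.0]
grip_width: 0.0475
```

```bash
python3 - <<'E'
from h import *
s=sense();print(s['tool_pos'],s['qpos'],s['grip_width'],R.from_quat(s['eef_rot']).as_matrix().round(4))
E
```

```text
[0.45462438 0.1809014  0.13685264] [ 0.14778152  0.39036303 -0.70257967  2.03950451  0.34470334  0.80245468
 -2.04002182] 0.047488391760301625 [[ 0.0202  0.9593  0.2818]
 [ 0.0148  0.2815 -0.9594]
 [-0.9997  0.0236 -0.0085]]
```

>>> drive_tool --moves '[[1,[0,0,-0.001],0],[1,[-0.001,0,-0.001],0],[1,[-0.001,0,-0.001],0],[1,[0,0,-0.001],0],[1,[0,0,-0.001],0]]'

```text
time_s: 3.87
tool_pos: [0.4536, 0.1815, 0.1329]
eef_rot: [0.433, 0.563, -0.415, 0.569]
wrist_force: [0.5, -1.6, 0.5]
grip_width: 0.015
```

>>> drive_tool --moves '[[1,[0,0,-0.001],0],[1,[0,0,0],0],[1,[0,0,0],0]]'

```text
time_s: 4.12
tool_pos: [0.4539, 0.1811, 0.1321]
eef_rot: [0.433, 0.563, -0.415, 0.569]
wrist_force: [-0.6, -0.8, 1.0]
grip_width: 0.0116
```

>>> drive_tool --moves '[[1,[0,0,0.01],0],[1,[0,0,0.015],0],[1,[0,0,0.02],0],[1,[0,0,0.02],0],[1,[0,0,0.02],0]]'

```text
time_s: 4.53
tool_pos: [0.4492, 0.1804, 0.217]
eef_rot: [0.429, 0.567, -0.417, 0.566]
wrist_force: [1.6, 0.5, -0.5]
grip_width: 0.0115
```

>>> drive_tool --moves '[[1,[0,0,0.02],0],[1,[0,0,0.02],0],[1,[0,0,0.02],0],[1,[0,0,0.015],0],[1,[0,0,0],0]]'

```text
time_s: 4.95
tool_pos: [0.449, 0.1825, 0.3015]
eef_rot: [0.43, 0.566, -0.414, 0.568]
wrist_force: [1.1, 0.2, -1.4]
grip_width: 0.0116
```

```bash
python3 - <<'E'
from h import *
s,t=snap('scene','s2'),snap('top','t2')
def crop(g,x,y,w,h): return cv2.resize(g['pixels'][y:y+h,x:x+w,::-1],(400,300),interpolation=cv2.INTER_CUBIC)
cv2.imwrite('pics/z2.png',np.hstack([crop(s,140,150,160,120),crop(t,150,175,100,75)]))
s=sense();print(s['tool_pos'],s['qpos'],s['grip_width'],R.from_quat(s['eef_rot']).as_matrix().round(4))
E
```

```text
[0.44775538 0.1815818  0.29862664] [ 0.27647784  0.16979749 -0.79749924  1.86910054  0.12595338  1.13826752
 -1.84518112] 0.011778641997444262 [[ 0.0122  0.9581  0.2863]
 [ 0.0148  0.2861 -0.9581]
 [-0.9998  0.016  -0.0107]]
```

View pics/z2.png

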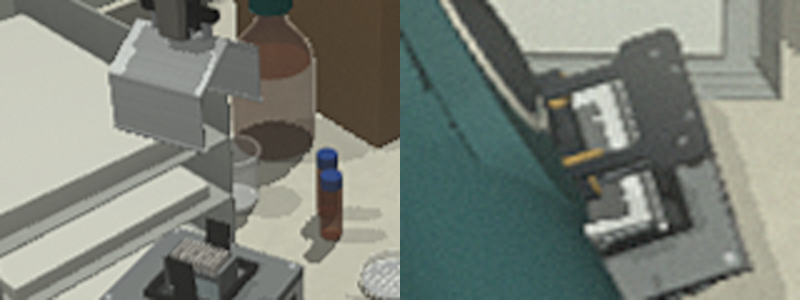

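The scene crop shows the hood level in the gripper, and the cassette left standing in the dock with its catches near (212,262) and (227,244). Before the carry I check how close the boxes and bottle behind the rail are.

```bash
python3 - <<'E'
from h import *
s,t=load('scene0'),load('top0')
np.set_printoptions(precision=3,suppress=True)
print('grey near top',tri(s,(303,97),t,(360,163)))
print('bottle cap',tri(s,(249,147),t,(310,136)))
print('brown low-left',onz(t,333,190,0.0),onz(t,437,188,0.),onz(s,292,204,0))
for z in (.15,.2): print('brown edge front @',z,onz(t,345,178,z),onz(t,438,188,z))
def crop(g,x,y,w,h,W=400,H=300): return cv2.resize(g['pixels'][y:y+h,x:x+w,::-1],(W,H),interpolation=cv2.INTER_CUBIC)
cv2.imwrite('pics/z3.png',np.hstack([crop(s,225,50,200,150),crop(t,290,120,180,135)]))
E
```

```text
grey near top (array([ 0.549, -0.183,  0.311]), np.float64(0.010857309741091994))
bottle cap (array([ 0.642, -0.088,  0.178]), np.float64(0.006270338957445387))
brown low-left [ 0.54  -0.153  0.   ] [ 0.54  -0.428  0.   ] [ 0.559 -0.174  0.   ]
brown edge front @ 0.15 [ 0.548 -0.168  0.15 ] [ 0.52  -0.385  0.15 ]
brown edge front @ 0.2 [ 0.54  -0.162  0.2  ] [ 0.513 -0.37   0.2  ]
```

View pics/z3.png

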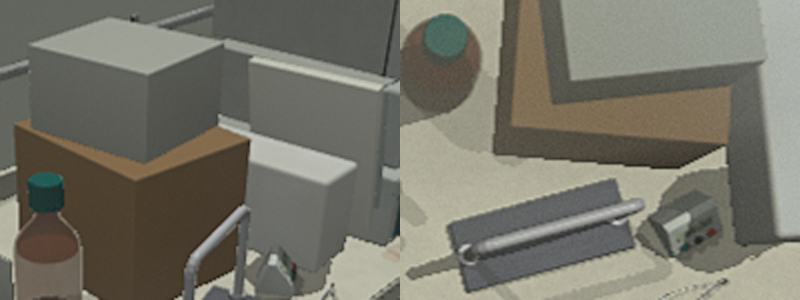

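The crops give the brown box's near top corner at scene (292.5,140) and top (340.4,176.3). The grey box's is at scene (300,86.5) and top (367.4,156).

```bash
python3 - <<'E'
from h import *
s,t=load('scene0'),load('top0')
np.set_printoptions(precision=3,suppress=True)
print('brown',tri(s,(292.5,140),t,(340.4,176.3)),tri(s,(349,120),t,(438.5,184.4)))
print('grey',tri(s,(300,86.5),t,(367.4,156)),tri(s,(336,72.5),t,(453,147)))
print('grey bottom',tri(s,(299,130.5),t,(360.7,166)))
E
```

```text
brown (array([ 0.543, -0.15 ,  0.208]), np.float64(0.000544401225477248)) (array([ 0.523, -0.369,  0.204]), np.float64(0.004699830305895032))
grey (array([ 0.562, -0.193,  0.331]), np.float64(0.0025403461864984024)) (array([ 0.58 , -0.366,  0.326]), np.float64(0.0008428319043897206))
grey bottom (array([ 0.564, -0.197,  0.214]), np.float64(0.0022920735909827965))
```

>>> drive_tool --moves '[[1,[-0.004,-0.015,0.002],0.08],[1,[-0.005,-0.028,0],0.115],[1,[-0.005,-0.028,0],0.115],[1,[-0.005,-0.028,0],0.115],[1,[-0.005,-0.028,0],0.115]]'

```text
time_s: 5.47
tool_pos: [0.4205, 0.0659, 0.2948]
eef_rot: [0.265, 0.663, -0.254, 0.652]
wrist_force: [1.2, -0.5, -1.2]
grip_width: 0.0114
```

>>> drive_tool --moves '[[1,[0,-0.028,0],0.115],[1,[0.001,-0.028,0],0.115],[1,[0.002,-0.028,0],0.115],[1,[0.002,-0.028,0],0.115],[1,[0.002,-0.028,0],0.115]]'

```text
time_s: 5.88
tool_pos: [0.4205, -0.0777, 0.2878]
eef_rot: [0.057, 0.716, -0.052, 0.694]
wrist_force: [0.2, -0.5, -2.0]
grip_width: 0.0115
```

```bash
cat > st.py <<'E'
from h import *
s=sense();M=R.from_quat(s['eef_rot']).as_matrix()
print(s['tool_pos'].round(4),s['qpos'].round(3),round(s['grip_width'],4),'zang',np.arctan2(M[1,2],M[0,2]).round(4));print(M.round(4))
E
python3 st.py
```

```text
[ 0.4205 -0.0777  0.2878] [ 0.726  0.069 -0.634  1.97   0.037  1.147 -0.077] 0.0115 zang -0.1545
[[-0.0303  0.1541  0.9876]
 [ 0.0105  0.988  -0.1538]
 [-0.9995  0.0057 -0.0316]]
```

>>> drive_tool --moves '[[1,[0.004,-0.024,0.003],0.1],[1,[0.004,-0.024,0.003],0.1],[1,[0.004,-0.022,0.003],0.1],[1,[0.004,-0.018,0.002],0.08],[1,[0.002,-0.01,0.0],0.02]]'

```text
time_s: 6.3
tool_pos: [0.433, -0.184, 0.2906]
eef_rot: [-0.091, 0.717, 0.096, 0.684]
wrist_force: [0.5, 0.1, -1.3]
grip_width: 0.0114
```

>>> drive_tool --moves '[[1,[0,0,0],0],[1,[0,0,0],0]]'

```text
time_s: 6.47
tool_pos: [0.4313, -0.1858, 0.2873]
eef_rot: [-0.088, 0.719, 0.096, 0.683]
wrist_force: [0.3, -0.1, -1.3]
grip_width: 0.0115
```

```bash
python3 st.py; python3 - <<'E'
from h import *
s,t=snap('scene','s4'),snap('top','t4')
def crop(g,x,y,w,h): return cv2.resize(g['pixels'][y:y+h,x:x+w,::-1],(400,300),interpolation=cv2.INTER_CUBIC)
cv2.imwrite('pics/z4.png',np.hstack([crop(s,265,90,160,120),crop(t,290,155,140,105)]))
E
```

```text
[ 0.4313 -0.1858  0.2873] [ 0.844  0.163 -0.571  1.878  0.107  1.179  0.494] 0.0115 zang 0.2616
[[-0.0517 -0.2578  0.9648]
 [ 0.0035  0.966   0.2583]
 [-0.9987  0.0168 -0.049 ]]
```

View pics/z4.png

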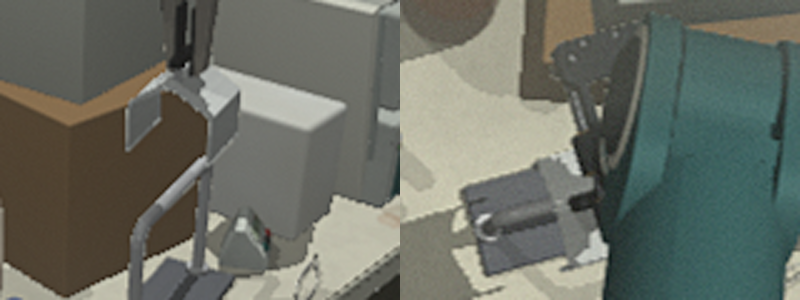

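>>> drive_tool --moves '[[1,[0.007,0,-0.01],-0.005],[1,[0.002,0,-0.022],0],[1,[0.001,0,-0.022],0],[1,[0,0,-0.022],0],[1,[0,0,-0.015],0]]'

```text
time_s: 6.98
tool_pos: [0.4458, -0.1806, 0.1947]
eef_rot: [-0.09, 0.716, 0.094, 0.686]
wrist_force: [-0.2, -0.2, -2.2]
grip_width: 0.0116
```

```bash
python3 st.py
```

```text
[ 0.4458 -0.1806  0.1947] [ 0.789  0.288 -0.561  1.968  0.197  0.978  0.39 ] 0.0116 zang 0.2607
[[-4.240e-02 -2.574e-01  9.654e-01]
 [-8.000e-04  9.663e-01  2.576e-01]
 [-9.991e-01  1.020e-02 -4.110e-02]]
```

>>> drive_tool --moves '[[1,[-0.007,-0.003,-0.008],0],[1,[-0.002,0,-0.008],0],[1,[-0.001,0,-0.007],0],[1,[0,0,-0.004],0]]'

```text
time_s: 7.32
tool_pos: [0.4341, -0.1801, 0.1627]
eef_rot: [-0.09, 0.717, 0.096, 0.685]
wrist_force: [-0.4, -1.0, 6.2]
grip_width: 0.0115
```

```bash
python3 st.py
```

```text
[ 0.4341 -0.1801  0.1627] [ 0.786  0.317 -0.551  2.019  0.221  0.907  0.377] 0.0115 zang 0.2649
[[-0.0461 -0.2611  0.9642]
 [ 0.0022  0.9652  0.2615]
 [-0.9989  0.0142 -0.0439]]
```

>>> drive_tool --moves '[[1,[0.002,0,-0.002],0],[1,[0.001,0,-0.001],0]]'

```text
time_s: 7.48
tool_pos: [0.4388, -0.1799, 0.1607]
eef_rot: [-0.091, 0.716, 0.096, 0.686]
wrist_force: [-0.2, 0.0, -0.9]
grip_width: 0.0117
```

```bash
python3 st.py; python3 - <<'E'
from h import *
s,t=snap('scene','s5'),snap('top','t5')
def crop(g,x,y,w,h): return cv2.resize(g['pixels'][y:y+h,x:x+w,::-1],(400,300),interpolation=cv2.INTER_CUBIC)
cv2.imwrite('pics/z5.png',np.hstack([crop(s,285,130,100,75),crop(t,290,155,140,105)]))
E
```

```text
[ 0.4388 -0.1799  0.1607] [ 0.78   0.325 -0.549  2.014  0.226  0.902  0.369] 0.0117 zang 0.2644
[[-0.0427 -0.2608  0.9645]
 [ 0.0014  0.9653  0.2611]
 [-0.9991  0.0125 -0.0408]]
```

View pics/z5.png

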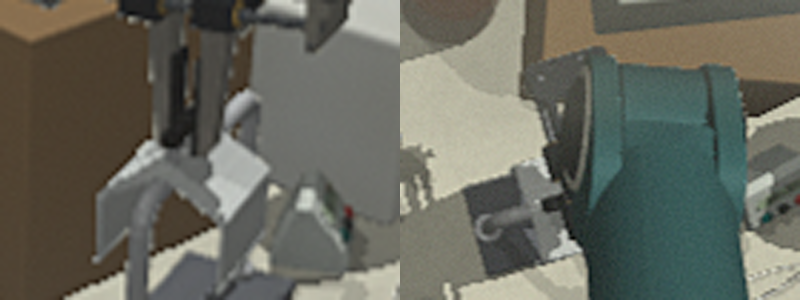

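The hood is astride the bar, its ridge on the tube and a skirt on each side. I open and rise.

>>> drive_tool --moves '[[1,[0,0,-0.002],0],[0.55,[0,0,0],0],[0.55,[0,0,0],0],[0.55,[0,0,0],0],[0.55,[0,0,0],0]]'

```text
time_s: 8.0
tool_pos: [0.4403, -0.1808, 0.1609]
eef_rot: [-0.092, 0.715, 0.094, 0.687]
wrist_force: [0.2, -0.4, 0.4]
grip_width: 0.0365
```

```bash
python3 st.py
```

```text
[ 0.4403 -0.1808  0.1609] [ 0.778  0.325 -0.548  2.013  0.229  0.899  0.367] 0.0365 zang 0.2638
[[-0.0391 -0.2604  0.9647]
 [-0.0014  0.9654  0.2606]
 [-0.9992  0.0088 -0.0382]]
```

>>> drive_tool --moves '[[0.5,[0,0,0.012],0],[0.5,[0,0,0.015],0],[0.5,[0,0,0.025],0],[0.5,[0,0,0.035],0],[0.4,[0,0,0.04],0]]'

```text
time_s: 8.42
tool_pos: [0.4332, -0.179, 0.2838]
eef_rot: [-0.088, 0.72, 0.099, 0.681]
wrist_force: [0.5, -1.1, 0.0]
grip_width: 0.0509
```

>>> drive_tool --moves '[[0,[-0.004,0.02,0.02],-0.08],[0,[-0.002,0.028,0],-0.12],[0,[-0.002,0.028,0],-0.12],[0,[0,0.028,0],-0.12],[0,[0,0.028,0],-0.12]]'

```text
time_s: 8.83
tool_pos: [0.4282, -0.05, 0.3136]
eef_rot: [0.121, 0.71, -0.107, 0.685]
wrist_force: [0.1, -0.2, 0.5]
grip_width: 0.0838
```

>>> drive_tool --moves '[[0,[0,0.028,0],-0.12],[0,[0.002,0.028,0],-0.12],[0,[0.003,0.028,0],-0.12],[0,[0.003,0.028,0],-0.12],[0,[0.003,0.028,0],-0.12]]'

```text
time_s: 9.25
tool_pos: [0.4371, 0.0892, 0.3142]
eef_rot: [0.322, 0.643, -0.304, 0.625]
wrist_force: [0.0, -0.7, 0.2]
grip_width: 0.0922
```

```bash
python3 st.py; python3 - <<'E'
from h import *
s,t=snap('scene','s6'),snap('top','t6')
def crop(g,x,y,w,h): return cv2.resize(g['pixels'][y:y+h,x:x+w,::-1],(400,300),interpolation=cv2.INTER_CUBIC)
cv2.imwrite('pics/z6.png',np.vstack([np.hstack([crop(s,285,130,100,75),crop(t,300,185,120,90)]),np.hstack([crop(s,182,235,80,60),crop(t,160,190,80,60)])]))
E
```

```text
[0.4371 0.0892 0.3142] [ 0.492  0.078 -0.765  1.908  0.019  1.179 -1.196] 0.0922 zang -0.9172
[[-0.0115  0.7941  0.6077]
 [ 0.0349  0.6077 -0.7934]
 [-0.9993  0.012  -0.0347]]
```

View pics/z6.png

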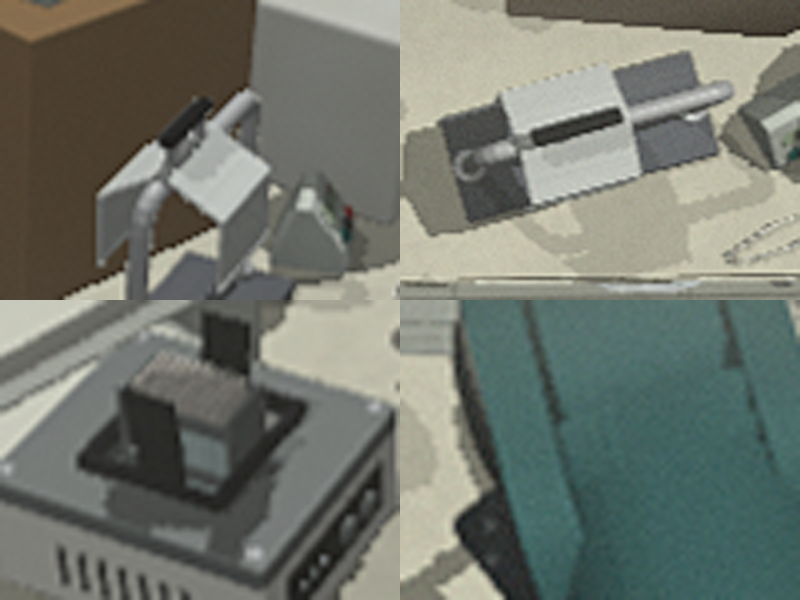

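The hood hangs level astride the bar, released: the ridge is on the tube and the handle lies along the bar. The cassette and catches are visible in scene at about (208–220, 250–268). Frames s5 and t5, taken with the arm away at the rail, show the dock clear, so I measure the cassette there.

```bash
python3 - <<'E'
from h import *
s,t=load('s5'),load('t5')
def crop(g,x,y,w,h): return cv2.resize(g['pixels'][y:y+h,x:x+w,::-1],(400,500),interpolation=cv2.INTER_CUBIC)
cv2.imwrite('pics/z7.png',np.hstack([crop(s,195,235,48,60),crop(t,172,195,48,60)]))
E
```

```text
(no output)
```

View pics/z7.png

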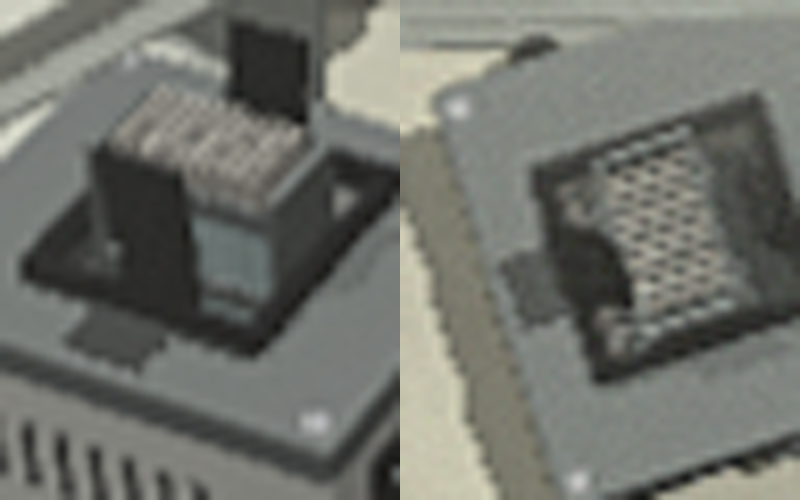

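```bash
python3 - <<'E'
from h import *
np.set_printoptions(precision=4,suppress=True)
s,t=load('s5'),load('t5')
S=lambda x,y:(195+x/8.333-.44,235+y/8.333-.44)
T=lambda x,y:(172+(x-400)/8.333-.44,195+y/8.333-.44)
print('slides mid tri',tri(s,S(208,143),t,T(666,230)))
q=[onz(t,*T(*p),.091) for p in((605,165),(690,130),(735,302),(637,328))];print('slides top',np.mean(q,0),[np.linalg.norm(q[i]-q[(i+1)%4]).round(4) for i in range(4)],[np.arctan2(*(q[i]-q[j])[1::-1]).round(3) for i,j in((0,3),(1,2))])
q=[onz(s,*S(*p),.091) for p in((158,85),(105,137),(262,205),(315,132))];print('slides scene',np.mean(q,0),[np.linalg.norm(q[i]-q[(i+1)%4]).round(4) for i in range(4)])
L=onz(s,*S(140,163),.104);Rr=onz(s,*S(271,30),.104);print('catches',L,Rr,(L+Rr)/2,np.linalg.norm(L-Rr),np.arctan2(*(L-Rr)[1::-1])-np.pi/2)
L=[onz(s,*S(*p),.104) for p in((95,150),(186,178),(232,22),(310,38))];print('catch corners',L)
c=[onz(t,*T(*p),.065) for p in((531,165),(755,93),(600,383))];print('collar top',c,np.linalg.norm(c[0]-c[1]),np.linalg.norm(c[0]-c[2]),'centre',(c[1]+c[2])/2)
c=[onz(s,*S(*p),.065) for p in((22,268),(258,355))];print('collar scene left corners',c,np.linalg.norm(c[0]-c[1]),np.arctan2(*(c[0]-c[1])[1::-1]))
c=[onz(t,*T(*p),.059) for p in((458,107),(578,482))];print('screws',np.arctan2(*(c[0]-c[1])[1::-1]))
E
```

```text
slides mid tri (array([0.454 , 0.1789, 0.0871]), np.float64(0.0003100133816512397))
slides top [0.4533 0.178  0.091 ] [np.float64(0.0274), np.float64(0.0533), np.float64(0.0301), np.float64(0.0497)] [np.float64(0.194), np.float64(0.253)]
slides scene [0.4511 0.1808 0.091 ] [np.float64(0.0242), np.float64(0.0498), np.float64(0.0311), np.float64(0.0461)]
catches [0.4431 0.2091 0.104 ] [0.4608 0.1506 0.104 ] [0.452  0.1799 0.104 ] 0.06114417886578638 0.2943304241472877
catch corners [array([0.455 , 0.2134, 0.104 ]), array([0.4305, 0.2052, 0.104 ]), array([0.4707, 0.1552, 0.104 ]), array([0.451, 0.146, 0.104])]
collar top [array([0.4761, 0.2235, 0.065 ]), array([0.4969, 0.155 , 0.065 ]), array([0.4095, 0.2024, 0.065 ])] 0.07159892711363763 0.0698958706988749 centre [0.4532 0.1787 0.065 ]
collar scene left corners [array([0.4719, 0.2269, 0.065 ]), array([0.4043, 0.2079, 0.065 ])] 0.07019931143132802 0.2738892641736981
screws 0.3120677975513358
```

>>> drive_tool --moves '[[0,[0.004,0.022,-0.015],-0.09],[0,[0.004,0.024,-0.02],-0.1],[0,[0.004,0.024,-0.02],-0.1],[0,[0.004,0.012,-0.02],-0.07],[0,[0,0,-0.01],0]]'

```text
time_s: 9.77
tool_pos: [0.4557, 0.1728, 0.2291]
eef_rot: [0.433, 0.572, -0.41, 0.563]
wrist_force: [0.1, -0.4, 0.8]
grip_width: 0.0919
```

```bash
python3 st.py
```

```text
[0.4557 0.1728 0.2291] [ 0.26   0.257 -0.768  1.951  0.182  0.987 -1.866] 0.0919 zang -1.2775
[[ 0.009   0.9573  0.2889]
 [ 0.0337  0.2885 -0.9569]
 [-0.9994  0.0183 -0.0297]]
```

>>> drive_tool --moves '[[0,[-0.003,0.006,-0.025],-0.008],[0,[0,0,-0.03],0],[0,[0,0,-0.025],0],[0,[0,0,-0.018],0]]'

```text
time_s: 10.1
tool_pos: [0.4544, 0.1753, 0.1287]
eef_rot: [0.433, 0.571, -0.409, 0.565]
wrist_force: [-0.3, 0.0, -0.2]
grip_width: 0.0917
```

```bash
python3 st.py
```

```text
[0.4544 0.1753 0.1287] [ 0.166  0.401 -0.698  2.05   0.333  0.778 -2.001] 0.0917 zang -1.2751
[[ 0.0131  0.9565  0.2913]
 [ 0.0318  0.2908 -0.9563]
 [-0.9994  0.0218 -0.0266]]
```

>>> drive_tool --moves '[[0,[-0.001,0.004,-0.006],-0.01],[0,[0,0.001,-0.006],0]]'

```text
time_s: 10.27
tool_pos: [0.4521, 0.1768, 0.1136]
eef_rot: [0.433, 0.57, -0.414, 0.562]
wrist_force: [-0.2, 0.8, 0.2]
grip_width: 0.0918
```

```bash
python3 st.py; python3 - <<'E'
from h import *
s,t=snap('scene','s8'),snap('top','t8')
def crop(g,x,y,w,h): return cv2.resize(g['pixels'][y:y+h,x:x+w,::-1],(400,500),interpolation=cv2.INTER_CUBIC)
cv2.imwrite('pics/z8.png',np.hstack([crop(s,191,215,64,80),crop(t,172,180,64,80)]))
E
```

```text
[0.4521 0.1768 0.1136] [ 0.143  0.424 -0.68   2.061  0.355  0.754 -2.036] 0.0918 zang -1.2844
[[ 0.0082  0.9593  0.2824]
 [ 0.0286  0.2821 -0.959 ]
 [-0.9996  0.016  -0.0251]]
```

View pics/z8.png

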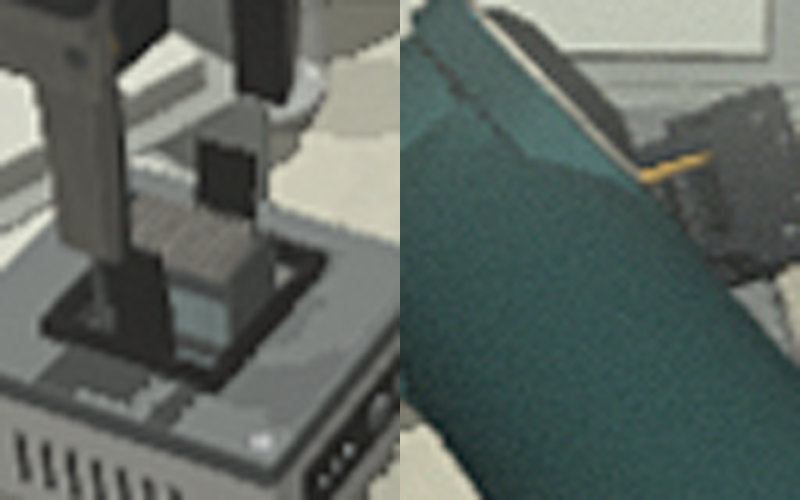

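The left finger's tip, near (206,256), stands outside the left catch and the right finger is beyond the right catch, both still above the pads. I go down with force checks.

>>> drive_tool --moves '[[0,[0.001,0.002,-0.008],0],[0,[0,0,-0.01],0],[0,[0,0,-0.009],0]]'

```text
time_s: 10.62
tool_pos: [0.4569, 0.1792, 0.0891]
eef_rot: [0.436, 0.568, -0.412, 0.564]
wrist_force: [0.1, -0.9, -0.5]
grip_width: 0.0922
```

```bash
python3 st.py
```

```text
[0.4569 0.1792 0.0891] [ 0.109  0.466 -0.647  2.071  0.404  0.7   -2.077] 0.0922 zang -1.2846
[[ 0.0169  0.9592  0.2822]
 [ 0.0299  0.2816 -0.9591]
 [-0.9994  0.0246 -0.0239]]
```

>>> drive_tool --moves '[[0,[-0.004,0,-0.009],0],[0.3,[-0.001,0,-0.006],0],[0.3,[0,0,-0.001],0],[0.3,[-0.001,0,0],0]]'

```text
time_s: 10.95
tool_pos: [0.4497, 0.1787, 0.0698]
eef_rot: [0.435, 0.568, -0.412, 0.564]
wrist_force: [0.1, 0.5, -0.5]
grip_width: 0.0741
```

```bash
python3 st.py
```

```text
[0.4497 0.1787 0.0698] [ 0.086  0.489 -0.624  2.096  0.433  0.657 -2.109] 0.0741 zang -1.284
[[ 0.015   0.9591  0.2828]
 [ 0.0291  0.2823 -0.9589]
 [-0.9995  0.0226 -0.0237]]
```

>>> drive_tool --moves '[[0.3,[0.003,0,0.003],0],[1,[0,0,0],0],[1,[0,0,0],0],[1,[0,0,0],0]]'

```text
time_s: 11.28
tool_pos: [0.453, 0.1782, 0.0732]
eef_rot: [0.434, 0.568, -0.412, 0.565]
wrist_force: [-0.6, -0.4, 0.4]
grip_width: 0.0475
```

```bash
python3 st.py
```

```text
[0.453  0.1782 0.0732] [ 0.091  0.488 -0.628  2.087  0.429  0.667 -2.101] 0.0475 zang -1.2836
[[ 0.0149  0.959   0.2832]
 [ 0.0283  0.2827 -0.9588]
 [-0.9995  0.0223 -0.0229]]
```

>>> drive_tool --moves '[[1,[0,0,0],0],[1,[0,0,0],0],[1,[0,0,0],0],[1,[0,0,0],0]]'

```text
time_s: 11.62
tool_pos: [0.4528, 0.1781, 0.0733]
eef_rot: [0.435, 0.568, -0.412, 0.564]
wrist_force: [0.0, 1.2, -2.3]
grip_width: 0.0396
```

```bash
python3 st.py
```

```text
[0.4528 0.1781 0.0733] [ 0.091  0.487 -0.628  2.087  0.428  0.668 -2.101] 0.0396 zang -1.2843
[[ 0.0148  0.9591  0.2825]
 [ 0.0284  0.282  -0.959 ]
 [-0.9995  0.0222 -0.0231]]
```

Stopped at 39.6 mm, close to the 41 mm expected with both catches at their stops. I lift gently and watch the force.

>>> drive_tool --moves '[[1,[0,0,0.004],0],[1,[0,0,0.006],0],[1,[0,0,0.008],0]]'

```text
time_s: 11.87
tool_pos: [0.4516, 0.1781, 0.0913]
eef_rot: [0.434, 0.569, -0.413, 0.564]
wrist_force: [0.6, 0.4, -2.0]
grip_width: 0.0397
```

```bash
python3 st.py
```

```text
[0.4516 0.1781 0.0913] [ 0.114  0.458 -0.654  2.078  0.396  0.706 -2.073] 0.0397 zang -1.2835
[[ 0.012   0.959   0.2833]
 [ 0.0281  0.2829 -0.9587]
 [-0.9995  0.0194 -0.0235]]
```

>>> drive_tool --moves '[[1,[0.001,0,0.012],0],[1,[0.001,0,0.012],0],[1,[0.001,0,0.012],0],[1,[0.001,0,0.015],0],[1,[0,0,0.015],0]]'

```text
time_s: 12.28
tool_pos: [0.4542, 0.1784, 0.1622]
eef_rot: [0.433, 0.57, -0.413, 0.564]
wrist_force: [0.8, 0.6, -3.1]
grip_width: 0.0394
```

>>> drive_tool --moves '[[1,[0.001,0,0.015],0],[1,[0,0,0.015],0],[1,[0,0,0.012],0],[1,[0,0,0.007],0],[1,[0,0,0],0]]'

```text
time_s: 12.7
tool_pos: [0.456, 0.1798, 0.2204]
eef_rot: [0.434, 0.568, -0.41, 0.566]
wrist_force: [0.1, 0.4, -1.8]
grip_width: 0.0393
```

>>> drive_tool --moves '[[1,[0,0,0],0],[1,[0,0,0],0]]'

```text
time_s: 12.87
tool_pos: [0.4558, 0.1797, 0.2207]
eef_rot: [0.434, 0.568, -0.41, 0.566]
wrist_force: [0.7, 0.3, -2.8]
grip_width: 0.0393
```

```bash
python3 st.py; python3 - <<'E'
from h import *
s,t=snap('scene','s9'),snap('top','t9')
def crop(g,x,y,w,h): return cv2.resize(g['pixels'][y:y+h,x:x+w,::-1],(400,300),interpolation=cv2.INTER_CUBIC)
cv2.imwrite('pics/z9.png',np.vstack([np.hstack([crop(s,175,205,100,75),crop(t,150,175,120,90)]),np.hstack([crop(s,100,130,300,225),crop(t,120,160,320,120)])]))
E
```

```text
[0.4558 0.1797 0.2207] [ 0.239  0.269 -0.769  1.961  0.207  0.964 -1.906] 0.0393 zang -1.2799
[[ 0.0188  0.9578  0.2868]
 [ 0.0288  0.2862 -0.9577]
 [-0.9994  0.0262 -0.0222]]
```

View pics/z9.png

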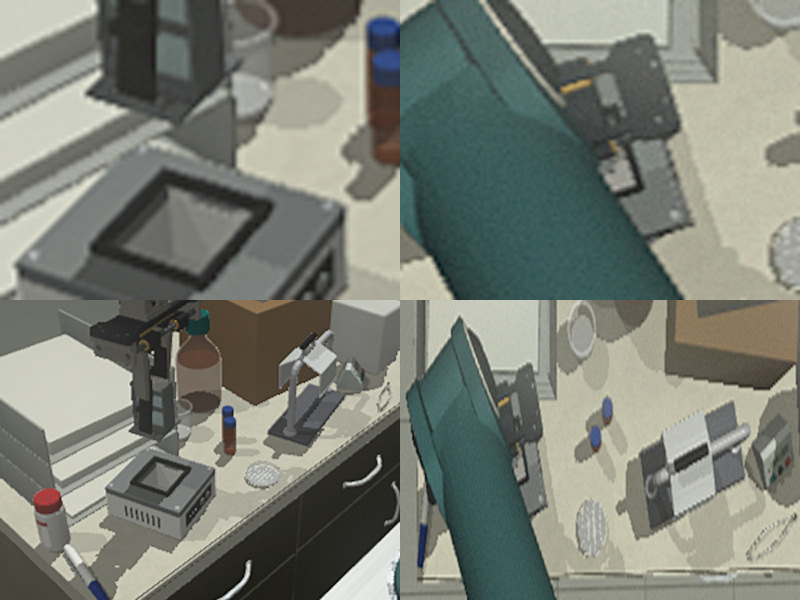

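The cassette is upright in the gripper, its foot's near corner at scene (219,235), well clear of the empty dock. The hood still hangs astride the bar and the bystanders are where they were. I hand in.

```bash
python3 -c "
from h import *
print(finish_job()); s=sense(); print(s['time_s'],s['tool_pos'],s['grip_width'])"
```

```text
the job is handed in; nothing more can be done
None
the job is handed in; nothing more can be done
```

The job is handed in at about 13 s of the 64 s allowed; no verdict was reported. I lifted the hood by its handle, hung it astride the rail bar and let go. I then squeezed both cassette catches and lifted the cassette straight up, and the arm is still holding it.

**Last checks:**
- **Hood:** the final pictures show it still hanging level astride the bar. I placed it about 20 mm off the bar's middle, on purpose, to keep the gripper clear of the boxes behind.
- **Catches:** the grip stopped at 39.3–39.6 mm, against the 41 mm expected with both catches at their stops. The cassette came free with only about 2–3 N on the wrist, roughly its own weight.
- **Cassette height:** the underside is at about z = 155 mm, worked out from the tool's travel. That is about 90 mm above the dock's collar.
- **Tilt:** the tool leans about 2 degrees, and I could not correct that with these moves.
- **Other things on the bench:** in the final pictures the ones in view look unmoved; I didn't measure them.

After hand-in the robot gave no further readings, so I could not recheck the held pose.

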